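Put the returned microphone back on its console

TASK

The handheld microphone lying on the desk has come back from the stage; its channel is the lane of the console whose rest is empty. First pull that lane's fader fully down, towards the robot, so that nothing thumps; then lay the microphone gently in the empty rest, its head pointing away from the robot like the other two, and let go of it. Leave the other two faders, their microphones and the other things on the desk as they are.

Things in the scene. Friction and masses are not known exactly. Their poses are not given: they have to be found in the camera images.
- console: Dark console fixed on the desk, x -172 to +192 mm, y -161 to +161 mm about its origin (underside), deck 50 mm high. x points away from the robot, y to its left; yaw varies. Three lanes along x, at y = +90 (left), 0, -90 mm (right): each has a fader nearer the robot and, straight behind it, a rest of two V blocks. Two rests hold a microphone, one (any) is empty.
- fader_left (a joint): Fader of the left lane (seen from the robot): 0 = fully down, at its stop nearest the robot; grows as it is pushed away along the console's x axis, to 0.08 m. Slides with about 1.5 N of friction and stays where it is left.
- cap_left (a point): Centre of the top face of the left lane's fader cap, 90 mm above the desk. The cap is a white block 30 mm along the console's x, 24 mm wide (y), 34 mm high, its underside 6 mm above the deck; neighbouring caps are 90 mm apart.
- rest_left (a point): Where the origin (mid axis) of a well laid microphone lies in the left rest: 35 mm above the deck, 80 mm beyond the console's origin in x; axes as the console's. Its V blocks (bright metal, 14 mm thick, 54 mm wide at the mouth, 45 degree faces, tops 36 mm above the deck) are centred 55 mm nearer the robot and 15 mm farther than this point, with 56 mm free between them for fingers.
- fader_middle (a joint): Fader of the middle lane (seen from the robot): 0 = fully down, at its stop nearest the robot; grows as it is pushed away along the console's x axis, to 0.08 m. Slides with about 1.5 N of friction and stays where it is left.
- cap_middle (a point): Centre of the top face of the middle lane's fader cap, 90 mm above the desk. The cap is a white block 30 mm along the console's x, 24 mm wide (y), 34 mm high, its underside 6 mm above the deck; neighbouring caps are 90 mm apart.
- rest_middle (a point): Where the origin (mid axis) of a well laid microphone lies in the middle rest: 35 mm above the deck, 80 mm beyond the console's origin in x; axes as the console's. Its V blocks (bright metal, 14 mm thick, 54 mm wide at the mouth, 45 degree faces, tops 36 mm above the deck) are centred 55 mm nearer the robot and 15 mm farther than this point, with 56 mm free between them for fingers.
- fader_right (a joint): Fader of the right lane (seen from the robot): 0 = fully down, at its stop nearest the robot; grows as it is pushed away along the console's x axis, to 0.08 m. Slides with about 1.5 N of friction and stays where it is left.
- cap_right (a point): Centre of the top face of the right lane's fader cap, 90 mm above the desk. The cap is a white block 30 mm along the console's x, 24 mm wide (y), 34 mm high, its underside 6 mm above the deck; neighbouring caps are 90 mm apart.
- rest_right (a point): Where the origin (mid axis) of a well laid microphone lies in the right rest: 35 mm above the deck, 80 mm beyond the console's origin in x; axes as the console's. Its V blocks (bright metal, 14 mm thick, 54 mm wide at the mouth, 45 degree faces, tops 36 mm above the deck) are centred 55 mm nearer the robot and 15 mm farther than this point, with 56 mm free between them for fingers.
- mic_loose: Microphone to put back: black handheld microphone, 190 mm, about 0.3 kg. Origin on its axis at mid length, x axis towards the steel head. Round barrel 34 mm in diameter, x = -80 to +40 mm; six-sided rubber rings 46 mm across flats at the tail and at x = +40 to +52 mm; head 44 mm in diameter beyond. Lies level on the desk left or right of the console, axis 23 mm up, head within 50 degrees of straight away from the robot.
- mic_loose_head (a point): Tip of the loose microphone's head, on its axis, 95 mm from its origin. Laid in a rest, the barrel lies in both V blocks, which fit between its two rings with 18 mm of play either way along the axis.
- mic_a: One of the two microphones already in a rest, head away from the robot, the same as mic_loose in every way. Origin on its axis at mid length, x axis towards the head.
- mic_b: The other microphone already in a rest, the same in every way as mic_a.
- radio: Bystander: black two-way radio lying on its back, body 120 x 58 x 34 mm with a 110 mm aerial along its +x. Origin under the middle of the body.
- mug: Bystander: white mug, 80 mm across, 95 mm high, upright. Origin under its centre.
- tape: Bystander: roll of black tape lying flat, 104 mm across, 48 mm high. Origin under its centre.
There are look-alikes about, which are no part of the job. What is shaped like the mic_loose but red or white is not meant.

How it is judged:
By the outcome, as a careful person would: the job done as asked, in the order asked, and still so for the second after the job is handed in, with the robot touching nothing.
It also fails if it takes over 48 s, if anything falls off the work surface, if the arm or the gripper's body presses on something with over 40 N, if the wrist force passes 120 N, or if a joint passes its speed limit or range.

ROBOT

A 6-joint arm with a two-finger parallel gripper is mounted at the origin on the work surface. World frame = base frame: x ahead of the robot, y to its left, z up, the work surface at z = 0. Lengths are in mm, angles in degrees, forces in N, time in s.
With the tool pointing down it reaches from about 150 to 775 mm from the base axis. Payload 6.1 kg.
Tool frame: the origin (TCP) lies at the centre of the arm's flange, where the gripper is bolted on; the fingertips stand 173 mm ahead of it and the grasp point (between the pads) lies 155 mm ahead of it; z points along the fingers, y is the line along which they close (so a half turn about z gives the same grasp; the last joint's range is limited). The gripper opens to 85 mm and grips with 20 to 120 N. Pads are 22 mm wide; open, the fingers measure 114 mm over their backs; the gripper's body (76 mm by 85 mm) begins 54 mm behind the grasp point. The pads swing forward as they close: fully open they stand 13 mm farther back than shut.
Start: joints at [-73.797, 7.208, -2.269, 80.523, 0, 90], TCP at [146.493, -504.132, 404.695] pointing down, gripper open.
Joint ranges: [-155.77, 155.77], [-54.66, 111.73], [-72.52, 77.12], [-102.08, 115.82], [-83.92, 84.16], [-180, 180]. Speed limits (degrees/s): [136.94, 136.94, 172.46, 180, 180, 180].

INTERFACE

Orientations are given as [roll, pitch, yaw] about the fixed x, y, z axes, in that order (R = Rz(yaw) Ry(pitch) Rx(roll)).
In Python, from rig import robot gives the robot as it stands. The module is installed in compiled form; this text tells all that it offers.
- The arm moves only by the tool jog_arm, never from a script. Its argument "moves" is a list of rows, each a list of 7 numbers: the turn, a rotation vector about the tool's x, y, z in degrees, then the shift along the tool's x, y, z in m, then the finger opening in m, from 0 to 0.0854. A call has 1 to 10 rows; each row shifts and turns the commanded pose from where the row before left it, along the tool's axes as they then stand; what a row does not reach is not made up. A row lasts 1/10 s, in which the tool goes at most 50 mm and 8.59 degrees, less where a joint would pass 70% of its speed; a pose out of reach is approached as far as the arm can. A call with a gripper value outside its range is refused whole. The fingers move at their own pace and stop on an object; the grip force is fixed at half the most. Time passes only in rows, so rows that do not move let the fingers close. It gives the time, the measured TCP pose, the force, the opening and the grip force at its end, in the units of the state.
- robot.get_state(): the state, without advancing time (a new reading comes with each control period).
- robot.capture(name): name is "scene" or "top"; returns a dict with "frame" (384x512x3 uint8, red, green, blue), "fx", "fy", "cx", "cy" (pixels), "R" (3x3) and "t" (3): a world point X has camera coordinates R X + t. Camera axes: x right, y down, z forward; pixel columns grow to the right and rows downward; lengths in mm; the calibration is good to about 2 mm. A picture is of the moment at which its call begins. There is no depth.
- robot.finish_job(): hands the job in; it is judged then, once.
The state is a dict: "time": time; "qpos": joint angles; "joint_velocities": joint speeds; "joint_efforts": joint torques, N m; "position": TCP position; "orientation": TCP orientation; "contact_force": force on the tool from outside, world axes, zero at the start; "wrist_torque": the same for the moment, N m; "grip_width": finger opening in mm; "finger_force": force on a finger pad.
Only numpy, scipy, OpenCV 4.12 (cv2) and the standard library are available. Lean on these libraries where they do the work, as an engineer would, in place of code of your own. Each camera call takes 0.05 s, during which the arm holds its last target. There are 200 camera calls.

## Working session

There is one attempt and no reset: what is moved stays moved. The work goes in short steps, Python scripts to look and compute and a tool call to move; the robot and the scene stay as the last step left them, time stands still between calls to the robot, and variables do not carry over. Pictures are saved under pics/ and viewed, at most 10 in all, crops included, and the job is handed in when it is done.

Besides the shell and the picture viewer there is one more tool, called after "Call:" as a command line: name --pt "numbers of a row" for each row, then --argument value for the rest. jog_arm: Moves the arm, as the interface text tells. Its arguments: {"type":"object","properties":{"moves":{"type":"array"}},"required":["moves"]}

```bash
mkdir -p pics; cat > h.py <<'E'
import numpy as np, cv2, pickle
from rig import robot
def snap(name,fn):
    c=robot.capture(name); pickle.dump(c,open(fn+'.pkl','wb'))
    cv2.imwrite('pics/'+fn+'.png',cv2.cvtColor(c['frame'],cv2.COLOR_RGB2BGR)); return c
def load(fn): return pickle.load(open(fn+'.pkl','rb'))
def ray(c,u,v,z):
    R=np.array(c['R']);t=np.array(c['t']);o=-R.T@t
    d=R.T@np.array([(u-c['cx'])/c['fx'],(v-c['cy'])/c['fy'],1]); return o+d*(z-o[2])/d[2]
def proj(c,X):
    p=np.array(c['R'])@np.array(X,float)+np.array(c['t']); return np.array([c['fx']*p[0]/p[2]+c['cx'],c['fy']*p[1]/p[2]+c['cy']])
E
python3 - <<'E'
from h import *
for n in('scene','top'):
    c=snap(n,n+'0'); print(n,c['fx'],-np.array(c['R']).T@c['t'],np.round(c['R'],2).tolist())
a=[cv2.imread(f'pics/{n}0.png') for n in('top','scene')]
cv2.imwrite('pics/t.png',cv2.resize(a[0],(800,600),interpolation=cv2.INTER_CUBIC))
cv2.imwrite('pics/s.png',cv2.resize(a[1],(800,600),interpolation=cv2.INTER_CUBIC))
print(robot.get_state())
E
```

```text
scene 359.720273339209 [ 904.16185212 -642.91226363  738.18643868] [[0.87, 0.49, -0.01], [0.29, -0.53, -0.8], [-0.39, 0.7, -0.6]]
top 435.1449925803838 [ 273.90293576   84.14730905 1246.27395844] [[0.02, -1.0, 0.01], [-0.99, -0.02, -0.15], [0.15, -0.0, -0.99]]
{'time': 0.1, 'qpos': array([-7.37973181e+01,  7.23965127e+00, -2.32242915e+00,  8.05236016e+01,
       -1.08535049e-04,  8.99987168e+01]), 'joint_velocities': array([ 0.03256494, -0.05297633,  0.20101412, -0.08893864, -0.01665488,
        0.07599177]), 'joint_efforts': array([-2.61303703e-04, -4.36904347e+01,  3.53604877e+01,  1.36076234e-02,
       -1.31682842e-05,  2.64067518e-05]), 'position': array([ 146.46041324, -504.03281696,  403.97485539]), 'orientation': array([-1.79914318e+02,  1.06616018e-04,  1.62039652e+01]), 'contact_force': array([ 0.2235617 ,  0.05277636, -0.30684835]), 'wrist_torque': array([-0.01319201,  0.02940301, -0.04107523]), 'finger_force': 0.0, 'grip_width': 85.42352893123345}
```

View pics/t.png

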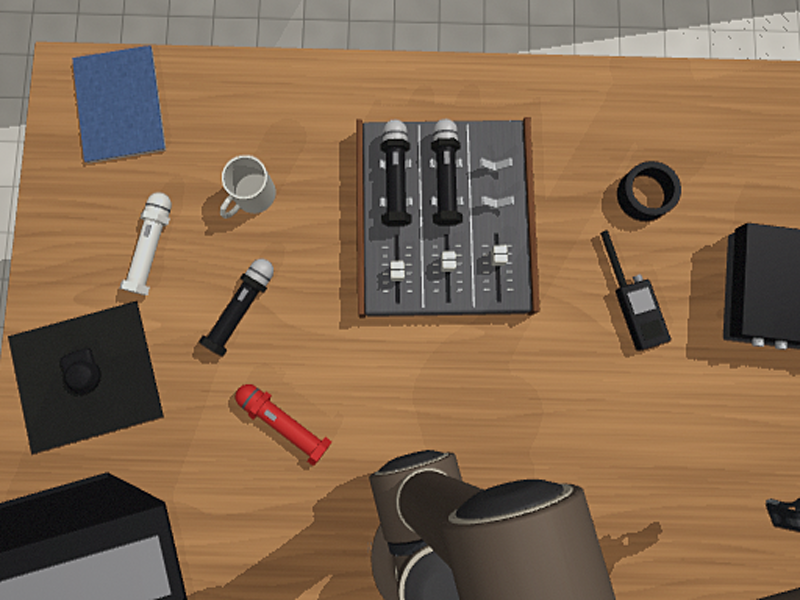

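View pics/s.png

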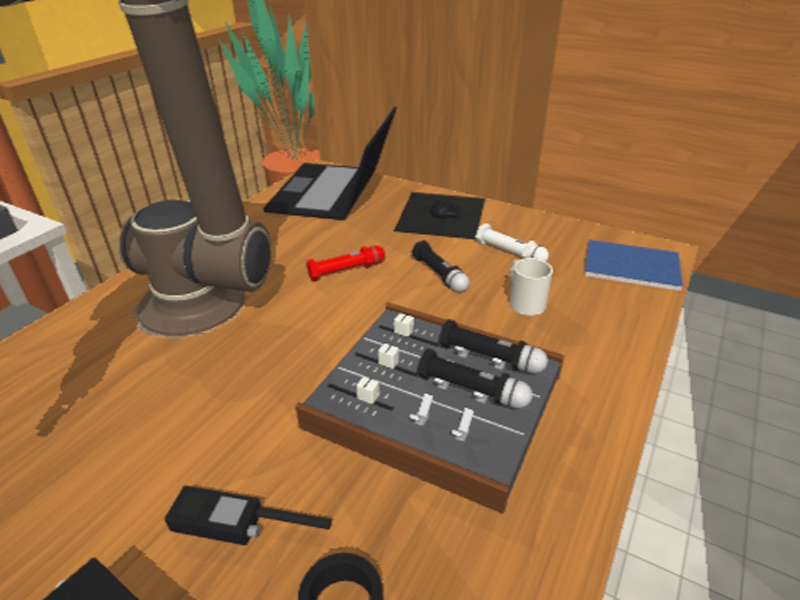

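The top view shows the console with microphones in its left (395,175) and middle (445,175) rests. The right rest is empty (V blocks at 497,163 and 497,203), so the right fader, with its cap at (500,255), is the one to pull down. There are three candidates for the loose mic: black (237,308), white (147,245) and red (283,424). The black one fits the description. I'll measure next and confirm it in a crop.

```bash
python3 - <<'E'
from h import *
for n,roi in (('top0',(225,70,350,205)),('scene0',(190,190,370,330))):
    c=load(n); f=c['frame'].astype(int); mn=f.min(2); mx=f.max(2)
    m=((mn>135)&(mx-mn<45)).astype(np.uint8); 
    k=np.zeros_like(m); x0,y0,x1,y1=roi; k[y0:y1,x0:x1]=m[y0:y1,x0:x1]
    N,L,S,C=cv2.connectedComponentsWithStats(k)
    for i in range(1,N):
        if S[i,4]>=12: print(n,S[i].tolist(),C[i].round(1),ray(c,*C[i],90).round(1)[:2])
c=load('top0'); f=c['frame'].astype(int)
# loose mic: black part
x0,y0,x1,y1=120,158,182,235
sub=f[y0:y1,x0:x1]; sat=sub.max(2)-sub.min(2)
m=(((sub.max(2)<70))|((sat<25)&(sub.max(2)>110))).astype(np.uint8)
N,L,S,C=cv2.connectedComponentsWithStats(m)
i=1+S[1:,4].argmax(); print(S[1:].tolist())
m2=((sub.max(2)<70)|(sat<30)).astype(np.uint8)
cs,_=cv2.findContours(m2,cv2.RETR_EXTERNAL,cv2.CHAIN_APPROX_NONE)
k=max(cs,key=cv2.contourArea); r=cv2.minAreaRect(k); print(r)
b=cv2.boxPoints(r)+[x0,y0]; print([ray(c,*p,23).round(1)[:2] for p in b])
vis=cv2.cvtColor(c['frame'],cv2.COLOR_RGB2BGR)
v=vis.copy(); 
A=cv2.resize(v[150:240,110:190],(480,540),interpolation=cv2.INTER_CUBIC)
B=cv2.resize(np.dstack([m2*255]*3),(310,385),interpolation=cv2.INTER_NEAREST); B=cv2.copyMakeBorder(B,0,155,0,0,0)
cv2.imwrite('pics/crop1.png',np.hstack([A,B]))
d=cv2.cvtColor(c['frame'][70:205,220:350],cv2.COLOR_RGB2BGR)
cv2.imwrite('pics/crop2.png',cv2.resize(d,None,fx=4.4,fy=4.4,interpolation=cv2.INTER_CUBIC))
E
```

```text
top0 [247, 77, 13, 8, 76] [252.8  80.3] [754.7  85.5]
top0 [279, 76, 13, 8, 70] [285.2  79.7] [758.6  -4.9]
top0 [299, 79, 5, 118, 156] [300.9 139.8] [586.9 -49.4]
top0 [268, 80, 1, 33, 33] [268.  96.] [709.9  42.5]
top0 [247, 85, 14, 5, 46] [253.2  86.8] [735.7  84.1]
top0 [279, 84, 14, 5, 43] [285.6  86.2] [739.7  -6. ]
top0 [284, 97, 4, 7, 17] [285.6 100. ] [699.5  -6.5]
top0 [252, 98, 3, 7, 17] [252.8 101.1] [694.1  84.5]
top0 [292, 101, 4, 6, 19] [293.6 103.8] [688.9 -28.8]
top0 [307, 101, 21, 8, 89] [317.4 104.5] [688.5 -94.8]
top0 [243, 103, 4, 5, 16] [244.4 104.9] [682.7 107.3]
top0 [260, 102, 3, 5, 12] [261.1 104.3] [685.4  61.3]
top0 [268, 115, 4, 82, 106] [269.4 154.5] [543.8  36.1]
top0 [260, 126, 4, 6, 15] [261.5 128.4] [616.5  58.8]
top0 [276, 126, 4, 5, 15] [277.3 128.3] [617.7  15.6]
top0 [293, 126, 4, 5, 13] [294.4 128.5] [618.4 -31.5]
top0 [308, 126, 21, 7, 92] [318.1 128.6] [619.6 -96.6]
top0 [316, 157, 11, 5, 46] [320.2 158.9] [ 534.7 -102.1]
top0 [283, 161, 12, 5, 46] [287.2 163. ] [521.2 -12.6]
top0 [316, 162, 12, 7, 51] [320.9 165. ] [ 517.6 -104. ]
top0 [250, 
[... 360 characters left out ...]
1.3 229.4] [746.5  85.3]
scene0 [291, 222, 8, 7, 23] [295.  224.5] [630.5  44.1]
scene0 [315, 229, 8, 7, 26] [318.7 232. ] [697.7  46.9]
scene0 [216, 235, 119, 47, 610] [267.  258.8] [ 623.  -103.6]
scene0 [308, 238, 7, 4, 17] [311.1 239.6] [691.1  10.4]
scene0 [278, 242, 8, 7, 27] [282.1 244.9] [634.2 -42.8]
scene0 [321, 242, 8, 16, 72] [324.4 248.9] [733.2  -4.7]
scene0 [327, 244, 19, 17, 178] [333.7 252.2] [757.4  -4.2]
scene0 [303, 251, 8, 7, 29] [307.3 253.5] [701.9 -39.9]
[[7, 8, 48, 62, 869]]
((32.54652404785156, 37.053550720214844), (17.773353576660156, 67.74142456054688), 33.070674896240234)
[array([366.1, 431.4]), array([531. , 336.2]), array([503.7, 292.3]), array([339.8, 388.1])]
```

View pics/crop1.png

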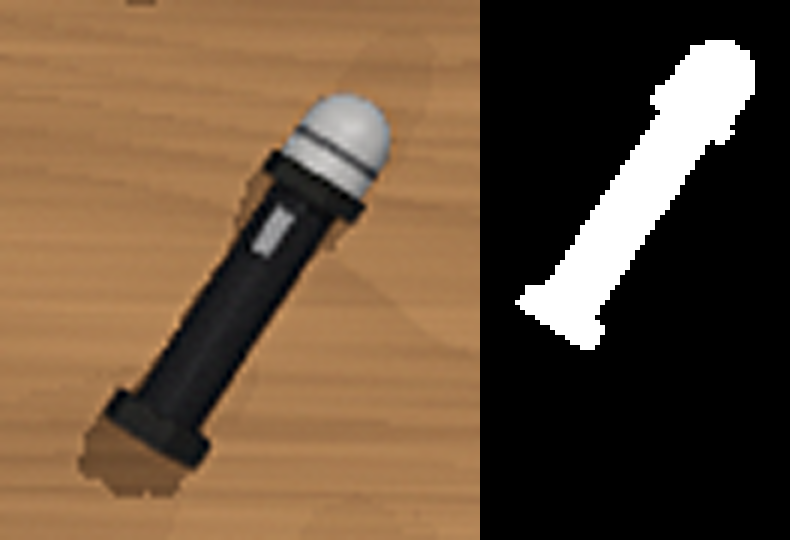

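View pics/crop2.png

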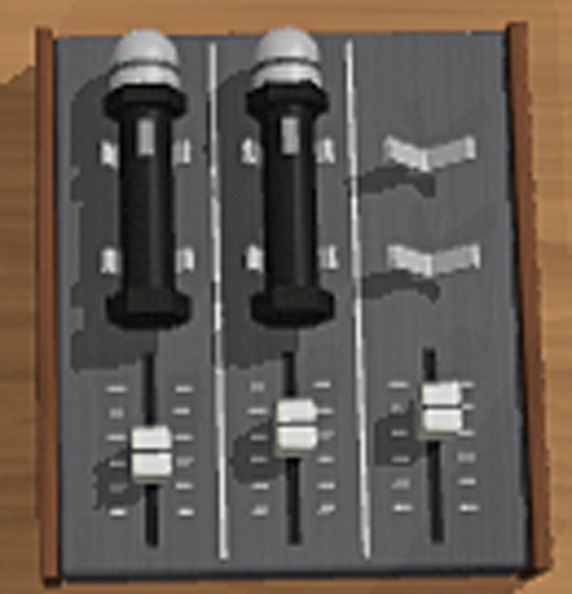

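The enlarged crop confirms the loose black mic, with a steel head at about (165,173) and its tail at about (136,221) in full-frame pixels. The second crop confirms that the right rest is empty. Now I'll work out the console's pose from the two white separator lines, the V blocks and the cap lines.

```bash
python3 - <<'E'
from h import *
c=load('top0'); f=c['frame'].astype(float); g=f.min(2)
def sep(u0,u1):
    P=[]
    for v in list(range(82,196)):
        uc=u0+(u1-u0)*(v-79.5)/117; us=np.arange(int(uc)-3,int(uc)+5)
        w=np.clip(g[v,us]-105,0,None)
        if w.sum()>20 and (g[v,us]>130).sum()<=3: P.append(ray(c,(w*us).sum()/w.sum(),v,50)[:2])
    vx,vy,x,y=cv2.fitLine(np.float32(P),cv2.DIST_HUBER,0,.01,.01).ravel()
    s=np.sign(vx); a=np.degrees(np.arctan2(vy*s,vx*s)); print(len(P),a,'y at x=550',y+(550-x)*vy/vx); 
sep(267.95,270.7); sep(299.3,303.4)
for n,uv in (('L',(254,172)),('M',(287.1,166)),('R',(320.8,161.6))): print('cap',n,ray(c,*uv,90).round(1))
for n,u,v in(('far',317.5,103),('near',318.5,127.5)): print('V',n,ray(c,u,v,86).round(1))
for n,u,v in(('front',62/4.4+220,576/4.4+70),('front',515/4.4+220,568/4.4+70),('back',57/4.4+220,37/4.4+70),('back',503/4.4+220,32/4.4+70)):print(n,ray(c,u,v,50).round(1))
s=load('scene0'); 
for n,x in (('capR?',(520,-104,90)),('capM',(512,-13,90))): print(proj(s,x).round(1), proj(s,x)*1.5625)
E
```

```text
114 2.2005923 y at x=550 34.318962
114 2.1935396 y at x=550 -55.89256
cap L [494.3  77.   90. ]
cap M [512.9 -12.4  90. ]
cap R [ 527.1 -103.8   90. ]
V far [694.3 -95.7  86. ]
V near [623.9 -98.4  86. ]
front [419.4 130.1  50. ]
front [ 430.7 -155.2   50. ]
back [775.8 143.2  50. ]
back [ 786.2 -150.2   50. ]
[231.2 244.5] [361.20616045 381.95443518]
[246.7 222.8] [385.46463749 348.05853477]
```

Call:
jog_arm --pt "0 0 7 0.03 -0.03 0 0" --pt "0 0 7 0.03 -0.03 0 0" --pt "0 0 0 0.032 -0.028 0 0" --pt "0 0 0 0.032 -0.028 0 0" --pt "0 0 0 0.032 -0.028 0 0" --pt "0 0 0 0.032 -0.028 0 0" --pt "0 0 0 0.032 -0.028 0 0" --pt "0 0 0 0.032 -0.028 0 0" --pt "0 0 0 0.032 -0.028 0 0" --pt "0 0 0 0.032 -0.028 0 0"

```text
time: 1.1
position: [439.9, -197.3, 404.5]
orientation: [-180.0, 0.0, 2.2]
contact_force: [0.1, -0.3, -0.3]
grip_width: 0.0
finger_force: 0.0
```

```bash
cat >> h.py <<'E'
from scipy.spatial.transform import Rotation as Ro
def delta(P,yaw=None,pitch=0):
    s=robot.get_state(); R=Ro.from_euler('xyz',s['orientation'],degrees=True)
    print('t',s['time'],'pos',s['position'].round(1),'ori',s['orientation'].round(2),'F',s['contact_force'].round(1),'w',round(s['grip_width'],1),'ff',round(s['finger_force'],1))
    T=Ro.from_euler('xyz',[180,0,yaw if yaw is not None else s['orientation'][2]],degrees=True)
    print('turn',np.degrees((R.inv()*T).as_rotvec()).round(2),'shift after turn',T.inv().apply(np.array(P)-s['position']).round(1))
E
python3 -c "
from h import *
delta((568,-101,239),2.2)"
```

```text
t 1.1 pos [ 439.9 -197.3  404.5] ori [-1.80e+02  2.00e-02  2.21e+00] F [ 0.1 -0.3 -0.3] w 0.0 ff 0.0
turn [-0.    0.02  0.01] shift after turn [131.7 -91.3 165.5]
```

Call:
jog_arm --pt "0 0 0 0.033 -0.023 0 0" --pt "0 0 0 0.033 -0.023 0 0" --pt "0 0 0 0.033 -0.023 0 0" --pt "0 0 0 0.02 -0.012 0 0" --pt "0 0 0 0 0 0.03 0" --pt "0 0 0 0 0 0.03 0" --pt "0 0 0 0 0 0.02 0" --pt "0 0 0 0 0 0 0"

```text
time: 1.9
position: [553.8, -113.0, 321.1]
orientation: [-179.9, 0.4, 2.2]
contact_force: [-0.2, 0.2, -0.1]
grip_width: -0.3
finger_force: 0.0
```

```bash
python3 -c "
from h import *
delta((568,-101,239),2.2)
c=snap('scene','s1');cv2.imwrite('pics/s1c.png',cv2.resize(cv2.cvtColor(c['frame'][150:330,160:400],cv2.COLOR_RGB2BGR),(800,600)))"
```

```text
t 1.9 pos [ 553.8 -113.   321.1] ori [-179.91    0.36    2.22] F [-0.2  0.2 -0.1] w -0.3 ff 0.0
turn [-0.09  0.36  0.02] shift after turn [ 14.7 -11.5  82.1]
```

View pics/s1c.png

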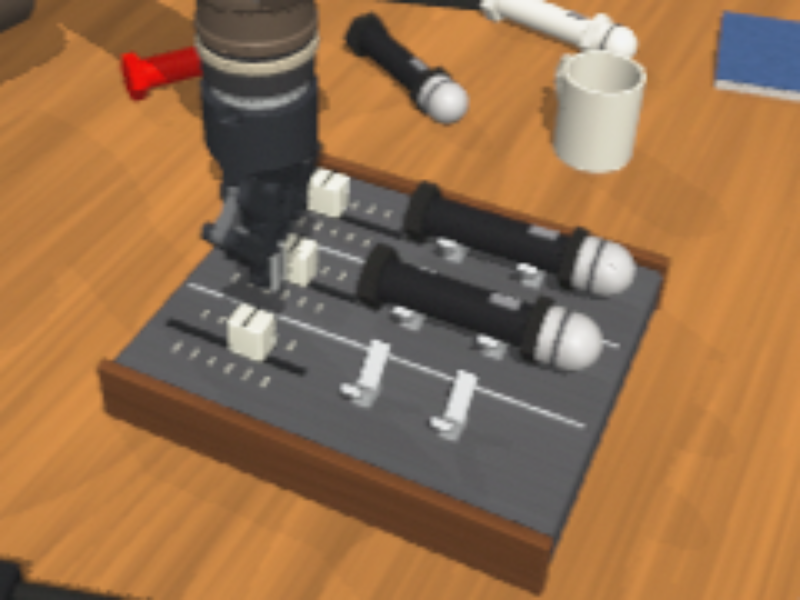

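The scene view shows the closed fingers above the console and clear of everything. The right cap's top is at crop (252,318), which is full-frame (235.6,245.4), and the empty V blocks are behind it. I'll shift sideways and descend in stages.

Call:
jog_arm --pt "0 0.36 0 0.015 -0.0115 0 0" --pt "0 0 0 0 0 0 0" --pt "0 0 0 0 0 0 0"

```text
time: 2.25
position: [570.1, -100.9, 325.9]
orientation: [180.0, -0.5, 2.3]
contact_force: [-0.5, -0.6, -0.4]
grip_width: 0.2
finger_force: 0.0
```

```bash
python3 -c "
from h import *
delta((568,-101,239),2.2)
s=load('scene0');print(ray(s,235.6,245.4,90))
for a in ((377,345),(345,390),(465,375),(433,427)): print('Vend z86',ray(s,160+a[0]*.3,150+a[1]*.3,86).round(1))
"
```

```text
t 2.25 pos [ 570.1 -100.9  325.9] ori [179.97  -0.47   2.25] F [-0.5 -0.6 -0.4] w 0.2 ff 0.0
turn [ 0.03 -0.47  0.05] shift after turn [-2.1  0.  86.9]
[ 531.68387401 -101.44700557   90.        ]
Vend z86 [626.2 -77.2  86. ]
Vend z86 [ 626.4 -127.6   86. ]
Vend z86 [695.8 -72.9  86. ]
Vend z86 [ 696.  -127.8   86. ]
```

Call:
jog_arm --pt "0 -0.3 0 0 0 0.03 0" --pt "0 0 0 0 0 0.03 0" --pt "0 0 0 0 0 0.02 0" --pt "0 0 0 0 0 0.005 0" --pt "0 0 0 0 0 0 0" --pt "0 0 0 0 0 0 0"

```text
time: 2.85
position: [570.1, -101.4, 241.2]
orientation: [180.0, -0.2, 2.2]
contact_force: [-0.3, -0.7, 0.8]
grip_width: 0.2
finger_force: 0.0
```

```bash
python3 -c "
from h import *
delta((485,-104,239),2.2)"
```

```text
t 2.85 pos [ 570.1 -101.4  241.2] ori [179.98  -0.18   2.2 ] F [-0.3 -0.7  0.8] w 0.2 ff 0.0
turn [ 0.02 -0.18 -0.  ] shift after turn [-85.1  -0.7   2.2]
```

Call:
jog_arm --pt "0 0 0 -0.008 0 0 0" --pt "0 0 0 -0.008 0 0 0" --pt "0 0 0 -0.008 0 0 0" --pt "0 0 0 -0.008 0 0 0" --pt "0 0 0 -0.008 0 0 0" --pt "0 0 0 -0.008 0 0 0" --pt "0 0 0 -0.008 0 0 0" --pt "0 0 0 -0.006 0 0 0" --pt "0 0 0 0 0 0 0"

```text
time: 3.75
position: [506.5, -103.7, 239.5]
orientation: [-180.0, -0.0, 2.2]
contact_force: [-1.1, -0.9, 1.1]
grip_width: 0.1
finger_force: 0.0
```

Call:
jog_arm --pt "0 0 0 -0.003 0 0 0" --pt "0 0 0 -0.003 0 0 0" --pt "0 0 0 0 0 0 0"

```text
time: 4.05
position: [501.3, -103.9, 239.4]
orientation: [-180.0, -0.0, 2.2]
contact_force: [0.6, 0.5, -0.1]
grip_width: 0.0
finger_force: 0.0
```

Call:
jog_arm --pt "0 0 0 -0.003 0 0 0" --pt "0 0 0 0 0 0 0"

```text
time: 4.25
position: [498.3, -104.0, 239.5]
orientation: [-180.0, -0.0, 2.2]
contact_force: [-0.1, 0.2, -1.0]
grip_width: 0.2
finger_force: 0.0
```

Call:
jog_arm --pt "0 0 0 -0.003 0 0 0" --pt "0 0 0 0 0 0 0"

```text
time: 4.45
position: [495.5, -104.1, 239.6]
orientation: [-180.0, -0.1, 2.2]
contact_force: [1.9, -0.1, -1.3]
grip_width: -0.2
finger_force: 1.0
```

Call:
jog_arm --pt "0 0 0 -0.003 0 0 0" --pt "0 0 0 0 0 0 0"

```text
time: 4.65
position: [494.4, -104.2, 240.0]
orientation: [-180.0, -0.4, 2.2]
contact_force: [10.4, 0.6, -7.2]
grip_width: -0.0
finger_force: 5.6
```

```bash
python3 -c "
from h import *
c=snap('scene','s2');cv2.imwrite('pics/s2c.png',cv2.resize(cv2.cvtColor(c['frame'][180:300,170:330],cv2.COLOR_RGB2BGR),(800,600)))"
```

```text
(no output)
```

View pics/s2c.png

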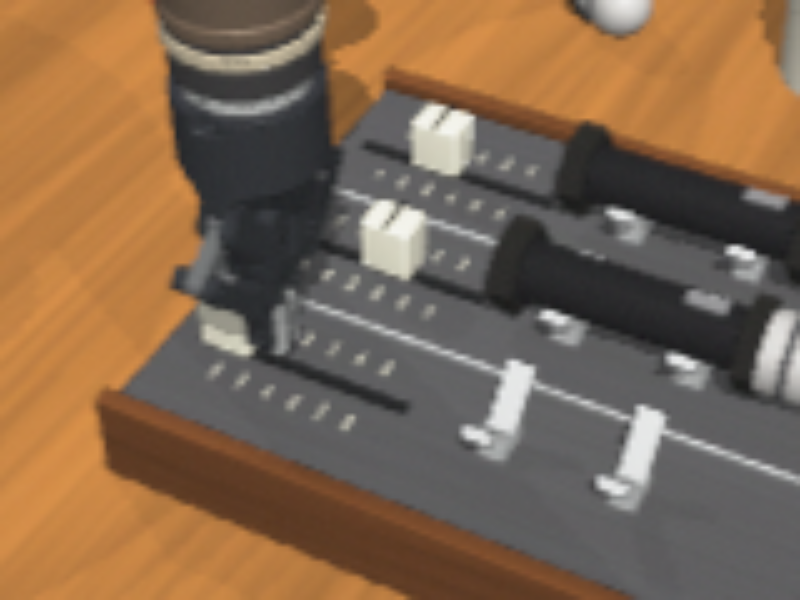

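The right cap is at its near stop: the force rose to 10 N at x≈494, the slot behind it is empty, and the other two caps haven't moved. I'll back off, lift, and check the mic against the scene view.

Call:
jog_arm --pt "0 0 0 0.005 0 0 0" --pt "0 0 0 0.005 0 0 0" --pt "0 0 0 0 0 -0.03 0" --pt "0 0 0 0 0 -0.04 0" --pt "0 0 0 0 0 -0.04 0.085" --pt "0 0 0 0 0 -0.03 0.085"

```text
time: 5.3
position: [502.3, -103.8, 382.0]
orientation: [180.0, -0.1, 2.2]
contact_force: [0.7, -0.1, -0.3]
grip_width: 28.2
finger_force: 0.0
```

```bash
python3 - <<'E'
from h import *
delta((418,372,330),-30.2)
c=load('scene0'); f=c['frame'].astype(int); x0,y0,x1,y1=258,148,306,192
sub=f[y0:y1,x0:x1]; m=((sub.max(2)<75)|(sub.max(2)-sub.min(2)<30)).astype(np.uint8)
cs,_=cv2.findContours(m,cv2.RETR_EXTERNAL,cv2.CHAIN_APPROX_NONE); k=max(cs,key=cv2.contourArea)
h=cv2.convexHull(k).reshape(-1,2)+[x0,y0]; print(cv2.boundingRect(k))
h2=cv2.convexHull(np.array([h]).reshape(-1,1,2)).reshape(-1,2)
M=np.array([ray(c,*p,23)[:2] for p in (k.reshape(-1,2)+[x0,y0])],np.float32)
r=cv2.minAreaRect(M); print(r)
C=np.array([435.2,362]);u=np.array([np.cos(np.radians(-30.2)),np.sin(np.radians(-30.2))])
q=(M-C)@u; print('along',q.min(),q.max())
n=np.array([-u[1],u[0]])
b=M[abs(q-(-20))<25]; print('across barrel',((b-C)@n).min(),((b-C)@n).max())
c=load('top0')
for uv in ((250,395),(325,455)): print('red',ray(c,uv[0]*.64,uv[1]*.64,23).round())
t=c['frame'][158:235,120:182].astype(int); m=((t.max(2)<70)|(t.max(2)-t.min(2)<30)).astype(np.uint8)
k=max(cv2.findContours(m,0,1)[0],key=cv2.contourArea).reshape(-1,2)+[120,158]
M=np.array([ray(c,*p,23)[:2] for p in k]);q=(M-C)@u;b=M[abs(q-(-20))<35];w=(b-C)@n;p=np.polyfit(q[abs(q+20)<35][w>0],w[w>0],1),np.polyfit(q[abs(q+20)<35][w<0],w[w<0],1)
print('top along',q.min(),q.max(),'edges',p)
E
```

```text
t 5.3 pos [ 502.3 -103.8  382. ] ori [ 1.7997e+02 -1.0000e-01  2.2000e+00] F [ 0.7 -0.1 -0.3] w 28.2 ff 0.0
turn [-0.   -0.11 32.4 ] shift after turn [-312.2 -368.9   52. ]
(6, 6, 36, 33)
((428.5511474609375, 367.0467529296875), (60.979278564453125, 228.3734130859375), 59.03511047363281)
along -122.12856763730177 105.70762985747822
across barrel -19.84300595517321 23.121929767392967
red [273. 333.  23.]
red [172. 196.  23.]
top along -95.36416119970735 95.10434941458797 edges (array([3.24850728e-04, 1.65943998e+01]), array([-8.98202405e-03, -1.57840711e+01]))
```

Call:
jog_arm --pt "0 0 8.1 0 0 0 0.085" --pt "0 0 8.1 0 0 0 0.085" --pt "0 0 8.1 0 0 0 0.085" --pt "0 0 8.1 0 0 0 0.085" --pt "0 0 0 -0.031 -0.037 0 0.085" --pt "0 0 0 -0.031 -0.037 0 0.085" --pt "0 0 0 -0.031 -0.037 0 0.085" --pt "0 0 0 -0.031 -0.037 0 0.085" --pt "0 0 0 -0.031 -0.037 0 0.085" --pt "0 0 0 -0.031 -0.037 0 0.085"

```text
time: 6.3
position: [325.0, -64.5, 402.4]
orientation: [-170.4, 0.5, -14.7]
contact_force: [0.0, -0.2, -0.9]
grip_width: 85.0
finger_force: 0.0
```

Call:
jog_arm --pt "0 0 0 -0.031 -0.037 0 0.085" --pt "0 0 0 -0.031 -0.037 0 0.085" --pt "0 0 0 -0.031 -0.037 0 0.085" --pt "0 0 0 -0.02 -0.025 0 0.085" --pt "0 0 0 0 0 0 0.085" --pt "0 0 0 0 0 0 0.085"

```text
time: 6.9
position: [226.8, -13.8, 427.5]
orientation: [-166.3, 0.4, -10.7]
contact_force: [-0.4, 0.7, -0.2]
grip_width: 85.1
finger_force: 0.0
```

```bash
python3 -c "
from h import *
delta((418,372,181),-30.2)"
```

```text
t 6.9 pos [226.8 -13.8 427.5] ori [-166.28    0.44  -10.74] F [-0.4  0.7 -0.2] w 85.1 ff 0.0
turn [-13.51   2.76  19.32] shift after turn [ -28.8 -429.6  246.5]
```

```bash
python3 -c "
from h import *
print(robot.get_state()['qpos'].round(1))"
```

```text
[-10.8 -25.1 -26.4  89.2  13.7 179.9]
```

Joint 6 reached its limit at 180°. I'll level the tool, then use the half-turned grasp at yaw 149.8, where joint 6 sits at about 70°.

```bash
python3 -c "
from h import *
delta((418,372,181),-10.7)"
```

```text
t 6.9 pos [226.8 -13.8 427.5] ori [-166.28    0.44  -10.74] F [-0.4  0.7 -0.2] w 85.1 ff 0.0
turn [-13.72   0.43  -0.09] shift after turn [ 116.3 -414.5  246.5]
```

Call:
jog_arm --pt "-7 0.2 -4 0.03 0 0 0.085" --pt "-6.7 0.2 -4 0.03 0 0 0.085" --pt "0 0 -8.5 0 0 0 0.085" --pt "0 0 -8.5 0 0 0 0.085" --pt "0 0 -8.5 0 0 0 0.085" --pt "0 0 -8.5 0 0 0 0.085" --pt "0 0 -8.5 0 0 0 0.085" --pt "0 0 -8.5 0 0 0 0.085" --pt "0 0 -8.5 0 0 0 0.085" --pt "0 0 -8.5 0 0 0 0.085"

```text
time: 7.9
position: [287.1, -23.2, 426.6]
orientation: [179.3, -0.3, 65.5]
contact_force: [-0.3, -0.6, -0.4]
grip_width: 85.5
finger_force: 0.0
```

Call:
jog_arm --pt "0 0 -8.5 0 0 0 0.085" --pt "0 0 -8.5 0 0 0 0.085" --pt "0 0 -8.5 0 0 0 0.085" --pt "0 0 -8.5 0 0 0 0.085" --pt "0 0 -8.5 0 0 0 0.085" --pt "0 0 -8.5 0 0 0 0.085" --pt "0 0 -8.5 0 0 0 0.085" --pt "0 0 0 0 0 0 0.085"

```text
time: 8.7
position: [286.9, -23.1, 426.7]
orientation: [179.4, 0.5, 124.6]
contact_force: [1.0, 0.6, 0.6]
grip_width: 84.9
finger_force: 0.0
```

```bash
python3 -c "
from h import *
delta((418,372,330),149.8);print(robot.get_state()['qpos'].round(1))"
```

```text
t 8.7 pos [286.9 -23.1 426.7] ori [179.41   0.47 124.62] F [1.  0.6 0.6] w 84.9 ff 0.0
turn [  0.48   0.59 -25.18] shift after turn [ 85.5 407.4  96.7]
[ -4.6 -18.8 -22.5  85.6   0.   50.8]
```

Call:
jog_arm --pt "0.2 0.2 -8.4 0 0 0 0.085" --pt "0.2 0.2 -8.4 0 0 0 0.085" --pt "0.1 0.2 -8.4 0 0 0 0.085" --pt "0 0 0 0.008 0.038 0.01 0.085" --pt "0 0 0 0.008 0.038 0.01 0.085" --pt "0 0 0 0.008 0.038 0.01 0.085" --pt "0 0 0 0.008 0.038 0.01 0.085" --pt "0 0 0 0.008 0.038 0.01 0.085" --pt "0 0 0 0.008 0.038 0.01 0.085" --pt "0 0 0 0.008 0.038 0.01 0.085"

```text
time: 9.7
position: [372.0, 237.2, 356.3]
orientation: [-180.0, 0.0, 149.6]
contact_force: [0.9, 0.5, -1.0]
grip_width: 84.8
finger_force: 0.0
```

Call:
jog_arm --pt "0 0 0 0.008 0.038 0.01 0.085" --pt "0 0 0 0.008 0.038 0 0.085" --pt "0 0 0 0.008 0.038 0 0.085" --pt "0 0 0 0 0.015 0 0.085" --pt "0 0 0 0 0 0 0.085" --pt "0 0 0 0 0 0 0.085"

```text
time: 10.3
position: [415.6, 358.8, 346.4]
orientation: [-179.9, 0.0, 149.7]
contact_force: [0.2, 0.1, -0.5]
grip_width: 85.1
finger_force: 0.0
```

```bash
python3 -c "
from h import *
delta((418,372,181),149.8)"
```

```text
t 10.3 pos [415.6 358.8 346.4] ori [-1.7991e+02  2.0000e-02  1.4971e+02] F [ 0.2  0.1 -0.5] w 85.1 ff 0.0
turn [-0.09  0.02 -0.09] shift after turn [  4.5  12.6 165.4]
```

Call:
jog_arm --pt "0 0 0 0.0045 0.0126 0 0.085" --pt "0 0 0 0 0 0.03 0.085" --pt "0 0 0 0 0 0.03 0.085" --pt "0 0 0 0 0 0.03 0.085" --pt "0 0 0 0 0 0.02 0.085" --pt "0 0 0 0 0 0.01 0.085" --pt "0 0 0 0 0 0 0.085" --pt "0 0 0 0 0 0 0.085"

```text
time: 11.1
position: [418.2, 372.2, 228.6]
orientation: [179.9, 0.1, 149.8]
contact_force: [-0.0, -0.9, -0.6]
grip_width: 84.6
finger_force: 0.0
```

```bash
python3 -c "
from h import *
delta((418,372,181),149.8)"
```

```text
t 11.1 pos [418.2 372.2 228.6] ori [1.7989e+02 7.0000e-02 1.4981e+02] F [-0.  -0.9 -0.6] w 84.6 ff 0.0
turn [0.11 0.07 0.01] shift after turn [ 0.1 -0.3 47.6]
```

Call:
jog_arm --pt "0 0 0 0 0 0.02 0.085" --pt "0 0 0 0 0 0.015 0.085" --pt "0 0 0 0 0 0.01 0.085" --pt "0 0 0 0 0 0.002 0.085" --pt "0 0 0 0 0 0 0.06" --pt "0 0 0 0 0 0 0.045" --pt "0 0 0 0 0 0 0.03" --pt "0 0 0 0 0 0 0.02" --pt "0 0 0 0 0 0 0.02" --pt "0 0 0 0 0 0 0.02"

```text
time: 12.1
position: [418.3, 372.4, 181.6]
orientation: [179.9, 0.1, 149.8]
contact_force: [-1.0, -0.1, 6.0]
grip_width: 32.8
finger_force: 59.6
```

Call:
jog_arm --pt "0 0 0 0 0 -0.01 0.02" --pt "0 0 0 0 0 -0.02 0.02" --pt "0 0 0 0 0 -0.03 0.02" --pt "0 0 0 0 0 -0.03 0.02" --pt "0 0 0 0 0 -0.03 0.02" --pt "0 0 0 0 0 -0.03 0.02" --pt "0 0 0 0 0 0 0.02"

```text
time: 12.8
position: [418.3, 372.5, 335.0]
orientation: [179.6, 0.2, 149.8]
contact_force: [1.0, -0.2, -3.6]
grip_width: 32.2
finger_force: 60.3
```

```bash
python3 -c "
from h import *
delta((661,-98,330),-177.8);print(robot.get_state()['qpos'].round(1))
c=snap('scene','s3');cv2.imwrite('pics/s3c.png',cv2.resize(cv2.cvtColor(c['frame'][80:260,220:420],cv2.COLOR_RGB2BGR),(660,594)))"
```

```text
t 12.8 pos [418.3 372.5 335. ] ori [1.7962e+02 1.6000e-01 1.4983e+02] F [ 1.  -0.2 -3.6] w 32.2 ff 60.3
turn [  0.33   0.26 -32.37] shift after turn [-224.4 -479.4    5. ]
[41.7 11.3 -6.2 72.1 -0.  71.9]
```

View pics/s3c.png

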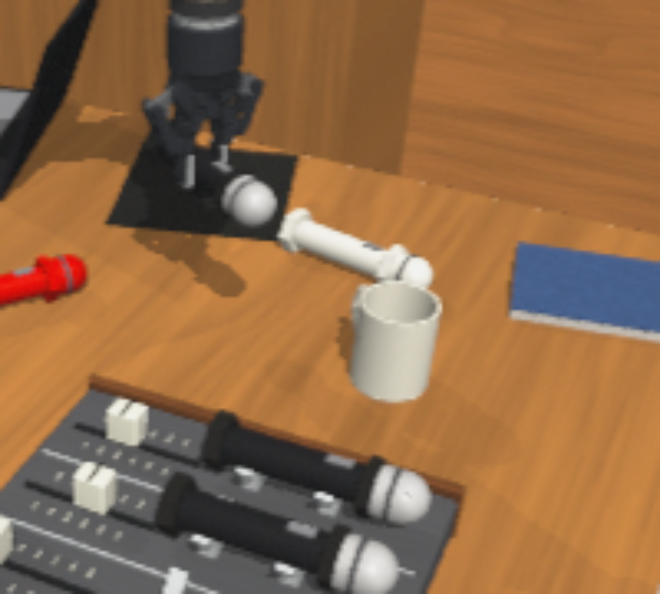

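The mic is held at 32 mm opening with about 3.6 N of weight, and it is clear of the desk. I'll turn and carry it over the right lane.

Call:
jog_arm --pt "0 0 -6 0 0 -0.01 0.02" --pt "0 0 -8 0 0 -0.01 0.02" --pt "0 0 -8 0 0 -0.01 0.02" --pt "0 0 -7 0 0 -0.01 0.02" --pt "0.3 0.2 -3.4 0 0 0 0.02" --pt "0 0 0 -0.008 -0.017 0 0.02" --pt "0 0 0 -0.014 -0.03 0 0.02" --pt "0 0 0 -0.016 -0.034 0 0.02" --pt "0 0 0 -0.016 -0.034 0 0.02" --pt "0 0 0 -0.016 -0.034 0 0.02"

```text
time: 13.85
position: [493.6, 224.5, 368.8]
orientation: [-179.6, -0.3, -177.7]
contact_force: [1.8, 0.6, -2.5]
grip_width: 32.3
finger_force: 60.1
```

Call:
jog_arm --pt "0 0 0 -0.016 -0.034 0 0.02" --pt "0 0 0 -0.016 -0.034 0 0.02" --pt "0 0 0 -0.016 -0.034 0 0.02" --pt "0 0 0 -0.016 -0.034 0 0.02" --pt "0 0 0 -0.016 -0.034 0 0.02" --pt "0 0 0 -0.016 -0.034 0 0.02" --pt "0 0 0 -0.016 -0.034 0 0.02" --pt "0 0 0 -0.01 -0.02 0 0.02" --pt "0 0 0 0 0 0 0.02" --pt "0 0 0 0 0 0 0.02"

```text
time: 14.85
position: [625.3, -27.6, 369.8]
orientation: [-179.8, -0.4, -177.8]
contact_force: [0.2, 0.5, -2.6]
grip_width: 32.2
finger_force: 60.2
```

```bash
python3 -c "
from h import *
delta((659,-97.5,300),-177.8);print(robot.get_state()['qpos'].round(1))"
```

```text
t 14.85 pos [625.3 -27.6 369.8] ori [-179.75   -0.37 -177.83] F [ 0.2  0.5 -2.6] w 32.2 ff 60.2
turn [-0.25 -0.37 -0.03] shift after turn [-31.  -71.1  69.8]
[-2.5 18.6  7.7 79.4 -0.3 -4.6]
```

Call:
jog_arm --pt "-0.2 -0.3 0 -0.012 -0.028 0 0.02" --pt "0 0 0 -0.012 -0.028 0 0.02" --pt "0 0 0 -0.007 -0.015 0 0.02" --pt "0 0 0 0 0 0.02 0.02" --pt "0 0 0 0 0 0.03 0.02" --pt "0 0 0 0 0 0.02 0.02" --pt "0 0 0 0 0 0 0.02" --pt "0 0 0 0 0 0 0.02"

```text
time: 15.65
position: [659.2, -96.2, 302.3]
orientation: [-179.9, 0.1, -177.7]
contact_force: [-0.1, 0.0, -2.6]
grip_width: 32.1
finger_force: 60.4
```

```bash
python3 -c "
from h import *
delta((659,-97.5,243.6),-177.8)
s=snap('scene','s4')
t=snap('top','t4')
a=cv2.resize(s['frame'][160:310,190:390],(800,600))
cv2.imwrite('pics/s4c.png',cv2.cvtColor(a,cv2.COLOR_RGB2BGR))"
```

```text
t 15.65 pos [659.2 -96.2 302.3] ori [-1.7994e+02  8.0000e-02 -1.7771e+02] F [-0.1  0.  -2.6] w 32.1 ff 60.4
turn [-0.06  0.08  0.09] shift after turn [ 0.2 -1.3 58.7]
```

View pics/s4c.png

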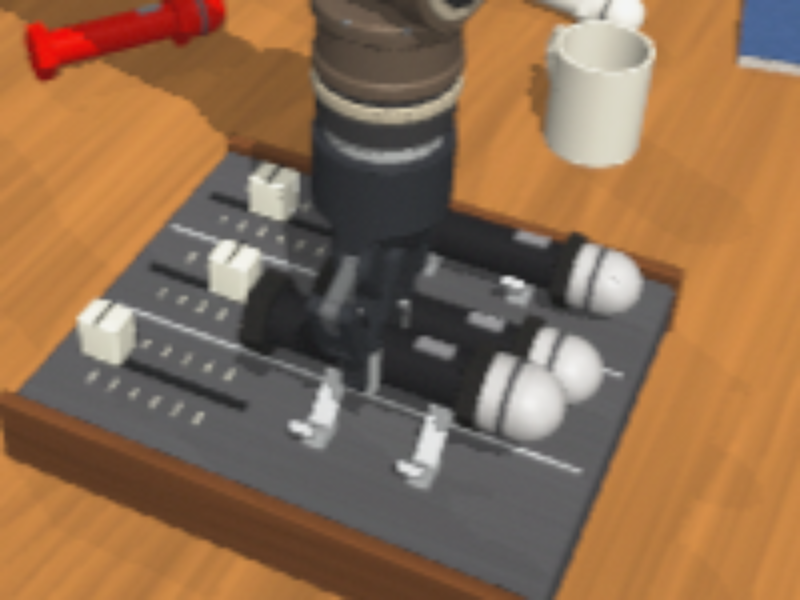

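The mic is above the empty rest with its head pointing away. The right cap (105,325) is at its stop, at the near end of the slot. I'll check numerically that the mic is level by comparing predicted and seen tail and head pixels.

```bash
python3 -c "
from h import *
c=load('s4'); o=np.array([679.2,-95.4,143.7]); u=np.array([.99926,.0384,0])
for s in(-95,95): print(((proj(c,o+s*u)-[190,160])*4).round())
for s in(-95,95): print('z+10',((proj(c,o+s*u+[0,0,10])-[190,160])*4).round())
"
```

```text
[255. 305.]
[561. 412.]
z+10 [255. 293.]
z+10 [563. 399.]
```

The seen tail (≈253,308) and head tip (≈562,408) match the level prediction within a few pixels. Lowering.

Call:
jog_arm --pt "0 0 0 0 -0.001 0.02 0.02" --pt "0 0 0 0 0 0.015 0.02" --pt "0 0 0 0 0 0.01 0.02" --pt "0 0 0 0 0 0.005 0.02" --pt "0 0 0 0 0 0.003 0.02" --pt "0 0 0 0 0 0 0.02" --pt "0 0 0 0 0 0 0.02"

```text
time: 16.45
position: [659.9, -98.1, 250.1]
orientation: [-179.9, 0.2, -177.8]
contact_force: [0.5, -0.9, -2.7]
grip_width: 32.2
finger_force: 60.4
```

Call:
jog_arm --pt "0 0 0 0 0 0.002 0.02" --pt "0 0 0 0 0 0 0.02"

```text
time: 16.65
position: [659.8, -98.1, 247.6]
orientation: [-179.9, 0.2, -177.8]
contact_force: [-0.9, 0.2, -1.3]
grip_width: 32.2
finger_force: 60.5
```

Call:
jog_arm --pt "0 0 0 0 0 0.002 0.02" --pt "0 0 0 0 0 0 0.02"

```text
time: 16.85
position: [659.8, -97.8, 247.1]
orientation: [-179.9, 0.3, -177.8]
contact_force: [-2.9, 2.1, 4.9]
grip_width: 32.2
finger_force: 61.4
```

Call:
jog_arm --pt "0 0 0 0 0.002 0 0.02" --pt "0 0 0 0 0 0 0.02"

```text
time: 17.05
position: [659.6, -95.9, 245.3]
orientation: [-179.9, 0.2, -177.7]
contact_force: [-0.1, 1.0, 1.4]
grip_width: 32.4
finger_force: 60.6
```

Call:
jog_arm --pt "0 0 0 0 0 0.001 0.02" --pt "0 0 0 0 0 0 0.02"

```text
time: 17.25
position: [659.5, -95.9, 245.1]
orientation: [-179.9, 0.2, -177.8]
contact_force: [-2.2, 2.4, 4.4]
grip_width: 32.2
finger_force: 61.4
```

Sliding 2 mm in +y eased the contact, and the remaining force still points +y. One more small step that way.

Call:
jog_arm --pt "0 0 0 0 0.001 0 0.02" --pt "0 0 0 0 0 0.001 0.02" --pt "0 0 0 0 0 0 0.02"

```text
time: 17.55
position: [659.6, -94.9, 244.2]
orientation: [-179.9, 0.2, -177.8]
contact_force: [-3.0, 1.9, 5.9]
grip_width: 32.1
finger_force: 61.6
```

Call:
jog_arm --pt "0 0 0 0 0 0 0.034" --pt "0 0 0 0 0 0 0.036" --pt "0 0 0 0 0 0 0.04" --pt "0 0 0 0 0 0 0.05" --pt "0 0 0 0 0 0 0.06" --pt "0 0 0 0 0 0 0.06" --pt "0 0 0 0 0 0 0.06"

```text
time: 18.25
position: [659.5, -95.2, 243.2]
orientation: [-179.9, 0.1, -177.8]
contact_force: [0.7, 0.5, -0.4]
grip_width: 59.8
finger_force: 0.0
```

Call:
jog_arm --pt "0 0 0 0 0 -0.01 0.06" --pt "0 0 0 0 0 -0.02 0.06" --pt "0 0 0 0 0 -0.04 0.06" --pt "0 0 0 0 0 -0.04 0.06" --pt "0 0 0 -0.0 0 -0.04 0.06" --pt "0 0 0 0.04 0 -0.01 0.06" --pt "0 0 0 0.04 0 0 0.06" --pt "0 0 0 0.04 0 0 0.06" --pt "0 0 0 0.04 0 0 0.06" --pt "0 0 0 0.04 0 0 0.06"

```text
time: 19.25
position: [457.4, -102.6, 403.6]
orientation: [-179.9, 0.2, -177.8]
contact_force: [-0.2, 0.1, 1.0]
grip_width: 60.1
finger_force: 0.0
```

Call:
jog_arm --pt "0 0 0 0.03 0 0 0.06" --pt "0 0 0 0.03 0 0 0.06" --pt "0 0 0 0.03 0 0 0.06" --pt "0 0 0 0 0 0 0.06" --pt "0 0 0 0 0 0 0.06"

```text
time: 19.75
position: [369.0, -106.2, 403.6]
orientation: [-179.9, 0.3, -177.8]
contact_force: [0.0, 0.4, 1.1]
grip_width: 60.0
finger_force: 0.0
```

```bash
python3 -c "
from h import *
s=snap('scene','s5');t=snap('top','t5')
a=cv2.resize(s['frame'][180:310,190:360],(420,320));b=cv2.resize(t['frame'][70:205,225:352],(370,393))
a=cv2.copyMakeBorder(a,0,73,0,0,0)
cv2.imwrite('pics/f.png',cv2.cvtColor(np.hstack([a,b]),cv2.COLOR_RGB2BGR))
delta((0,0,0))"
```

```text
t 19.85 pos [ 370.  -106.3  403. ] ori [-179.9     0.22 -177.76] F [-0.2 -0.3  0.2] w 59.8 ff 0.0
turn [-0.1   0.22 -0.  ] shift after turn [365.6 120.6 403. ]
```

View pics/f.png

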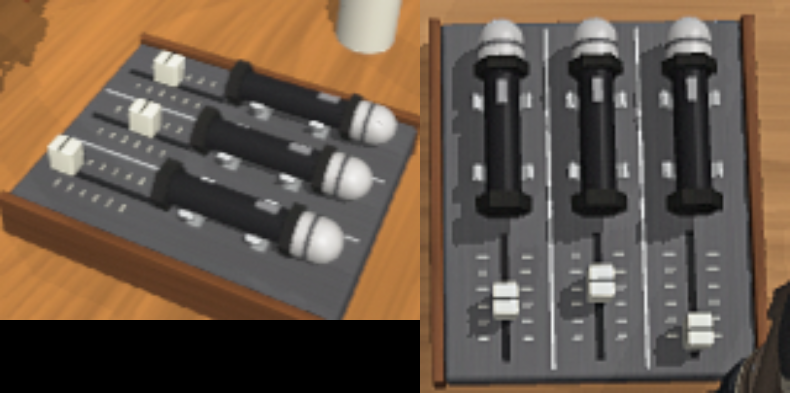

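The mic lies in the right rest like the other two, the right cap (700,330) is at its near stop, and the left and middle faders and mics haven't moved. Handing in.

```bash
python3 -c "
from rig import robot
print(robot.finish_job())"
```

```text
the job is handed in; nothing more can be done
None
```

I pulled the right lane's fader down to its stop, then laid the black microphone in the right rest with its head pointing away and let go; the job was handed in at about 20 s.

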